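# Present the notched plate to the code reader

## Robot

A 6-joint arm with a two-finger parallel gripper is mounted at the origin on the work surface. World frame = base frame: x ahead of the robot, y to its left, z up, the work surface at z = 0. Lengths are in m, angles in rad, forces in N, time in s.
With the tool pointing down it reaches from about 0.275 to 0.85 m from the base axis. Payload 5.2 kg.
Tool frame: the origin (TCP) lies where the fingers leave the gripper's body, on its centre line; the fingertips stand 73 mm ahead of it and the grasp point (between the pads) lies 54 mm ahead of it (r.grasp_offset is the distance from the TCP to the grasp point, in m); z points along the fingers, y is the line along which they close (so a half turn about z gives the same grasp; the last joint's range is limited). The gripper opens to 85 mm and grips with 20 to 120 N. Pads are 22 mm wide; open, the fingers measure 114 mm over their backs; the gripper's body (76 mm by 85 mm) begins 54 mm behind the grasp point. The pads swing forward as they close: fully open they stand 13 mm farther back than shut.
Start: joints at [-0.203, 0.259, 1.535, -0, 1.348, -0.203], TCP at [0.55, 0, 0.304] pointing down, gripper open.
Joint ranges: [-3.14, 3.14], [-0.91, 2.08], [0.19, 2.58], [-1.22, 4.36], [0.22, 2.71], [-3.12, 3.12]. Speed limits (rad/s): [2.57, 2.57, 3.14, 3.14, 3.14, 3.14].

## Interface

Orientations are given as a unit quaternion [x, y, z, w].
In Python, from plant import r gives the robot as it stands.
- The arm moves only by the tool carry_out, never from a script. Its argument "steps" is a list of rows, each a list of 5 numbers: the shift along the tool's x, y, z in mm, then the turn about the tool's z in degrees, then the opening in per cent of the stroke, from 0 (shut) to 100 (fully open). A call has 1 to 10 rows; each row shifts and turns the commanded pose from where the row before left it, along the tool's axes as they then stand; what a row does not reach is not made up. A row lasts 1/12 s, in which the tool goes at most 41.7 mm and 7.16 degrees, less where a joint would pass 70% of its speed; a pose out of reach is approached as far as the arm can. A call is refused whole if a number of a shift passes 41.7 or a number of a turn 7.16, either way. A call with a gripper value outside its range is refused whole. The fingers move at their own pace and stop on an object; "newtons" is the grip in N (left out, the last holds). Time passes only in rows, so rows that do not move let the fingers close. It gives the time, the measured TCP pose, the force, the opening and the grip force at its end, in the units of the state.
- r.get_obs(): the state, without advancing time (a new reading comes with each control period).
- r.get_image(name): name is "scene" or "side" or "wrist"; returns (picture, depth): 420x560x3 uint8, red, green, blue; 420x560 float32, m along the optical axis (not along the pixel's ray), 0 where there is no reading.
- r.camera_model(name): a dict with "fov_y" (degrees; the focal length in pixels is half the picture's height over the tangent of half this angle, whatever the lens; pixels are square), "cx", "cy" (the principal point, pixels), "k1" (the pictures are not rectified: a ray, as slopes to the right and down, at radius r is drawn at 1 + k1 r^2 times it, then the intrinsics apply), "rvec" (rotation vector, rad) and "tvec" (3), from world to camera coordinates, as OpenCV has them. Camera axes: x right, y down, z forward; pixel columns grow to the right and rows downward; lengths in m; the calibration is good to about 2 mm. A picture is of the moment at which its call begins: read the wrist's pose just before it. camera_model takes no time and is no camera call; for the wrist camera it gives the pose at the moment of the call.
- r.job_done(): hands the job in; it is judged then, once.
The state is a dict: "clock": time; "joint_positions": joint angles; "qvel": joint speeds; "joint_efforts": joint torques, N m; "tool_pos": TCP position; "ee_rot": TCP orientation; "force": force on the tool from outside, world axes, zero at the start; "torque": the same for the moment, N m; "grip_width": opening from 0.0 (shut) to 1.0 (fully open); "gripper_force": force on a finger pad.
Only numpy, scipy, OpenCV 4.12 (cv2) and the standard library are available. Lean on these libraries where they do the work, as an engineer would, in place of code of your own. Each camera call takes 0.05 s, during which the arm holds its last target. There are 200 camera calls.

## Task

With the brush held in the gripper, sweep the three glass offcuts off the light pad into the metal pan on its right-hand side, without touching them with the gripper, and put the brush back down on the bench, clear of the pad, pan and reader. Then take the glass plate with the cut-off corner from the drying board, holding it by its clear part, and present it: frosted end, which is the end with the cut corner, over the middle of the light pad and pointing to the code reader, frosted face up and level, about 7 cm above the pad. Finish while holding it still there, and leave the other plate and the rest of the bench alone.

Things in the scene. Friction and masses are not known exactly. Their poses are not given: they have to be found in the camera images.
- pad (a point): centre of the lit white top of the LED light pad, 170 (x) x 180 (y) mm and 24 mm high, fixed on the bench. Axes: x points away from the robot to the code reader behind the pad, y to the left, z up. Along the pad's right side (-y) lies the sweepings pan
- pan (a point): centre of the inner floor of the shallow metal sweepings pan fixed against the pad's right side: 3 mm above the bench, 147 mm right (-y) of the pad's centre, axes as for the pad. Inside 204 (x) x 110 (y) mm; rims 20 mm above the bench on three sides, open to the pad, whose edge stands 21 mm above the pan's floor
- station: pad, pan and code reader together, one fixed piece; origin on the bench under the pad's centre, axes as for the pad. The reader has a foot from x = 155 mm on, a post at x = 215 mm, 262 mm high, and a tilted head at x = 140 to 230 mm, 170 to 260 mm above the bench, looking down at the pad's middle
- brush_grip (a point): point in the wooden grip of the bench brush, 77 mm above the bristle ends, on which the brush stands on the bench. x runs along the brush, y across, z up. Bristles 146 (x) x 28 (y), 36 high; above them a block 150 x 38 up to 53 high; above it the upright grip, 94 long (x), 22 thick (y), from 53 to 94 high. 160 g
- brush: the bench brush; origin at the bristle ends under its centre, axes as for brush_grip
- offcut0_center (a point): centre of a chunky glass offcut, about 27 x 17 mm and 8 mm thick, 13 g, lying flat on the light pad
- offcut1_center (a point): centre of a chunky glass offcut, about 22 x 20 mm and 8 mm thick, 13 g, lying flat on the light pad
- offcut2_center (a point): centre of a chunky glass offcut, about 30 x 15 mm and 8 mm thick, 13 g, lying flat on the light pad
- plate_center (a point): centre (mid-thickness) of the coated glass plate with one cut corner, 125 x 50 x 8 mm, 125 g. x points along its length to the frosted end, z out of the frosted (label) face, up at the start. The last 35 mm at +x are frosted whitish; the corner at +x, -y is cut off at 45 degrees, 14 mm along each edge. The rest is clear, with a brown film on top
- plate_label (a point): centre of the plate's frosted end, 45 mm from the plate's centre along its +x, mid-thickness; axes as for plate_center
- plate: the same plate; origin at the centre of its underside, axes as for plate_center. It lies level, at any yaw, on four cone points 40 mm above the bench (30 mm above the dark wooden drying board), all within 22 mm of its centre, so fingers can pass down beside its long edges
- plain_plate_center (a point): centre of the other coated glass plate, same size and also with one frosted end and a brown film, but all four corners square, on the neighbouring cone points of the same dark wooden drying board; a bystander
- nippers: glass nippers with black handles, about 170 x 55 x 14 high, lying in front of the station; origin under the pivot; a bystander
- tape: roll of masking tape lying flat, diameter 84, 24 high; origin centre of underside; a bystander
- jar: white screw jar, diameter 60, 55 high; origin centre of underside; a bystander
- squeeze_bottle: black squeeze bottle with nozzle, diameter 54, 170 high; origin centre of underside; a bystander
- mixing_cup: white mixing cup, diameter 64, 70 high, with a wooden stirring stick leaning in it that reaches 125 high; origin centre of underside; a bystander
- tin: steel tin, diameter 72, 75 high; origin centre of underside; a bystander
Not all that is in view belongs to the job. What is shaped like the plate but purple is not meant.

How it is judged:
On the way, in this order (a step that is already met when the one before it is completed fails the run):
1. all three offcuts are off the light pad and in the pan (x of offcut0_center in the frame of pan between -0.105 and 0.105 m and y of offcut0_center in the frame of pan between -0.056 and 0.056 m and z of each of offcut0_center, offcut1_center, offcut2_center in the frame of pan below 0.02 m and x of offcut1_center in the frame of pan between -0.105 and 0.105 m and y of offcut1_center in the frame of pan between -0.056 and 0.056 m and x of offcut2_center in the frame of pan between -0.105 and 0.105 m and y of offcut2_center in the frame of pan between -0.056 and 0.056 m), for 0.1 s.
2. the brush is let go, standing or lying on the bench clear of the station (contact force between the fingers and brush below 0.1 N and contact force between brush and station below 0.1 N and height (world z) of brush_grip below 0.09 m and linear speed of brush below 0.03 m/s), for 0.2 s.
3. the notched plate is in the fingers and lifted off the drying board (height (world z) of plate_center above 0.06 m and contact force between the fingers and plate above 1 N), for 0.1 s.
At the end, for the whole second after the job is handed in: Offcuts in the pan; brush on the bench, off the station. Plate still, held by the fingers alone, 30 mm or more from its frosted end's centre, which is within 25 mm (x, y) of the pad's centre, 35-120 mm above it; frosted face up, level to 10 deg, frosted end to the reader within 25 deg (all of step 1 and all of step 2 and x of plate_label in the frame of pad between -0.025 and 0.025 m and y of plate_label in the frame of pad between -0.025 and 0.025 m and z of plate_label in the frame of pad between 0.035 and 0.12 m and angle between plate_center's own z axis and vertical below 0.175 rad and x of plate_center in the frame of pad below -0.03 m and angle between the x axis of plate_center and the x axis of pad, either way round below 0.45 rad and contact force between the fingers and plate above 1 N and distance between the grasp point and plate_label above 0.03 m and contact force between plate and station below 0.05 N and linear speed of plate below 0.02 m/s); the arm keeps its last pose, push and grip.
It fails at once if the robot touches an offcut itself instead of with the brush (contact force between any of the fingers, the arm and offcut0 above 0.3 N or contact force between any of the fingers, the arm and offcut1 above 0.3 N or contact force between any of the fingers, the arm and offcut2 above 0.3 N).
It fails at once if the other plate or another bystander is displaced by more than 30 mm (distance of any of plain_plate_center, nippers, tape, jar, squeeze_bottle, mixing_cup, tin from where it was at the start of the episode above 0.03 m).
It fails at once if the glass plate is tipped more than 35 degrees from level (angle between plate_center's own z axis and vertical above 0.61 rad).
It also fails if it takes over 64 s, if anything falls off the work surface, if the arm or the gripper's body presses on something with over 40 N, if the wrist force passes 120 N, or if a joint passes its speed limit or range.

## Working session

There is one attempt and no reset: what is moved stays moved. The work goes in short steps, Python scripts to look and compute and a tool call to move; the robot and the scene stay as the last step left them, time stands still between calls to the robot, and variables do not carry over. Pictures are saved under pics/ and viewed, at most 10 in all, crops included, and the job is handed in when it is done.

Besides the shell and the picture viewer there is one more tool, called after "Emit:" as name(argument=value, ...) on one line, values as JSON. carry_out: Moves the arm, as the interface text tells. Its arguments: {"type":"object","properties":{"steps":{"type":"array","items":{"type":"array","items":{"type":"number"}}},"newtons":{"type":"number"}},"required":["steps"]}

```bash
ls; mkdir -p pics
cat > h.py <<'E'
import numpy as np, cv2
from plant import r
def cam(n):
    m=r.camera_model(n); f=210/np.tan(np.radians(m['fov_y'])/2)
    R=cv2.Rodrigues(np.array(m['rvec'],float))[0]; return m,f,R,np.array(m['tvec'],float)
def ray(c,uv):
    m,f,R,t=c; uv=np.atleast_2d(np.array(uv,float))
    K=np.array([[f,0,m['cx']],[0,f,m['cy']],[0,0,1]])
    p=cv2.undistortPoints(uv[:,None],K,np.array([m['k1'],0,0,0,0.]))[:,0]
    d=np.c_[p,np.ones(len(p))]@R; return -R.T@t,d   # d has unit depth
def onplane(c,uv,z):
    o,d=ray(c,uv); return o+d*((z-o[2])/d[:,2])[:,None]
def cloud(c,depth):
    h,w=depth.shape; v,u=np.mgrid[:h,:w]
    o,d=ray(c,np.c_[u.ravel(),v.ravel()]); return (o+d*depth.ravel()[:,None]).reshape(h,w,3)
E
python3 - <<'E'
from h import *
for n in ("scene","side"):
    im,d=r.get_image(n); np.savez(''+n+'.npz',im=im,d=d)
    cv2.imwrite(f'pics/{n}0.png',im[:,:,::-1]); print(n,r.camera_model(n))
o=r.get_obs(); print(o['tool_pos'],o['ee_rot'],o['clock'],r.grasp_offset)
E
```

```text
pics
scene {'fov_y': 47.247496514788736, 'cx': 287.2550817765294, 'cy': 206.13718296181753, 'k1': -0.09119304174290307, 'rvec': array([ 2.37793331,  0.83655144, -0.27194538]), 'tvec': array([-0.37613782, -0.21011963,  1.30297312])}
side {'fov_y': 46.6110304926248, 'cx': 287.66144365915954, 'cy': 204.63198266491133, 'k1': -0.034908863940205224, 'rvec': array([ 2.21786182, -0.44836381,  0.19962241]), 'tvec': array([-0.4567336 ,  0.16762847,  1.05314484])}
[5.49645146e-01 1.08893238e-04 3.03157892e-01] [ 7.07102553e-01  7.07110518e-01 -4.55102178e-04 -6.97696516e-04] 0.1 0.0539
```

View pics/scene0.png

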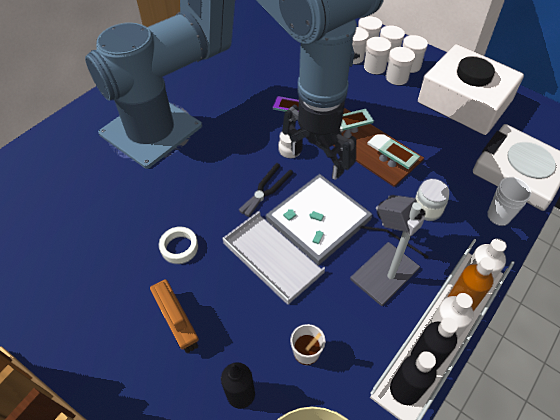

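View pics/side0.png

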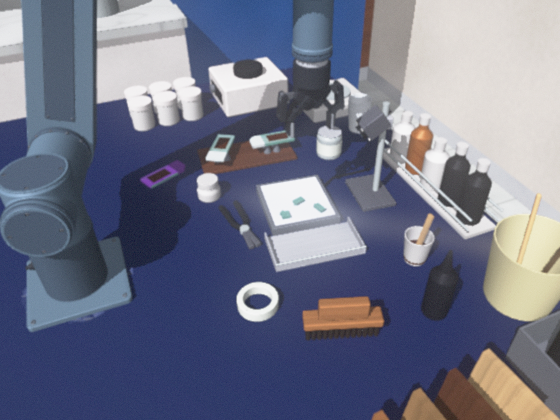

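The scene view shows the pad around (318,217) with offcuts at (290,214), (317,216) and (318,237). The pan is at (275,258) and the brush at (174,313). Two plates lie on the board, at scene (355,121) and (400,152), which are side (221,148) and (272,139). The purple decoy is at scene (287,103), side (163,174). I'll measure next and crop the plates.

Run:
```python
from h import *
D={n:np.load(n+'.npz') for n in('scene','side')}
def big(m):
    n,l,s,c=cv2.connectedComponentsWithStats(m.astype(np.uint8)); return l==1+np.argmax(s[1:,4])
for n in D:
    im=D[n]['im'];d=D[n]['d'];c=cam(n);P=cloud(c,d);hsv=cv2.cvtColor(im,cv2.COLOR_RGB2HSV)
    H,S,V=[hsv[...,i].astype(int) for i in range(3)]
    box=np.zeros(d.shape,bool)
    if n=='scene': box[172:265,260:378]=1
    else: box[172:238,250:345]=1
    w=(V>225)&(S<30)&box; w=big(w)
    cn=cv2.findContours(w.astype(np.uint8),0,2)[0]; cn=max(cn,key=cv2.contourArea)
    q=onplane(c,cn[:,0],0.024); rc=cv2.minAreaRect((q[:,:2]*1000).astype(np.float32)); print(n,'pad',rc,'depth z',np.median(P[w][:,2]))
    hull=cv2.fillConvexPoly(np.zeros(d.shape,np.uint8),cv2.convexHull(cn),1)>0
    g=hull&(S>60)&(H>60)&(H<100)
    k,l,s,ce=cv2.connectedComponentsWithStats(g.astype(np.uint8))
    for i in range(1,k):
        if s[i,4]>20:
            q=onplane(c,np.argwhere(l==i)[:,::-1],0.030); print('  off',ce[i].round(),s[i,4],[np.round(v,1) for v in cv2.minAreaRect((q[:,:2]*1000).astype(np.float32))],np.median(P[l==i][:,2]))
    br=(H>3)&(H<20)&(S>120)&(V>60)
    bb=np.zeros(d.shape,bool)
    if n=='scene': bb[270:360,140:210]=1
    else: bb[285:345,295:390]=1
    br&=bb
    p=P[br]; print('  brush z pct',np.percentile(p[:,2],[5,50,95]))
    for lo,hi in((.045,.058),(.085,.1)):
        t=p[(p[:,2]>lo)&(p[:,2]<hi)]; print('  ',lo,len(t),cv2.minAreaRect((t[:,:2]*1000).astype(np.float32)))
a=D['scene']['im'][90:190,260:440];b=D['side']['im'][110:210,130:310]
cv2.imwrite('pics/plates.png',np.vstack([cv2.resize(x,None,fx=3,fy=3,interpolation=cv2.INTER_CUBIC) for x in(a,b)])[:,:,::-1])
```

```text
scene pad ((537.9490356445312, 45.799442291259766), (160.47116088867188, 150.47225952148438), 82.70625305175781) depth z 0.023048678955952195
  off [289. 214.] 80 [array([488.5,  -1.3]), array([25.2, 21.2]), np.float64(81.3)] 0.03071439389473457
  off [316. 216.] 83 [array([538.4,  34.2]), array([28.2, 19.1]), np.float64(13.6)] 0.030405341156503618
  off [318. 237.] 85 [array([575.6, -10. ]), array([15.7, 32.5]), np.float64(19.5)] 0.03024930495255229
  brush z pct [0.049203   0.05436427 0.09469471]
   0.045 727 ((466.2240905761719, -340.1749267578125), (37.46809005737305, 150.34298706054688), 71.0412368774414)
   0.085 543 ((466.66021728515625, -339.97998046875), (22.488967895507812, 93.90064239501953), 70.69670867919922)
side pad ((538.4342651367188, 48.12034606933594), (162.51852416992188, 151.09347534179688), 82.662109375) depth z 0.02542665398244215
  brush z pct [0.04300694 0.05887826 0.09461358]
   0.045 830 ((464.66064453125, -341.8990478515625), (37.787506103515625, 146.90794372558594), 71.07637023925781)
   0.085 534 ((463.9369812011719, -341.9469299316406), (22.676189422607422, 91.8204345703125), 71.36815643310547)
```

View pics/plates.png

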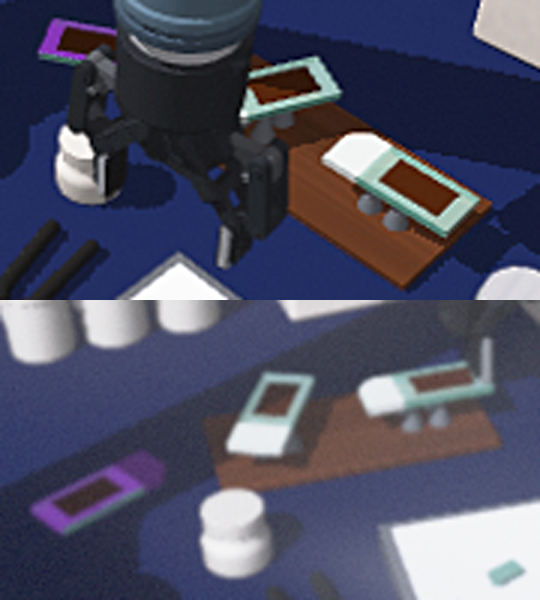

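Two plates are candidates: A at scene (400,152) / side (272,139), and B at scene (355,121) / side (221,148). The purple one at scene (287,103) is excluded. A seems to have the clipped frosted corner, but I'll confirm once the arm is out of the way.

The pad centre is near (538,47) with station yaw about -7.3°. The brush is at (465,-341) with its long axis at -19°, and its measured sizes match those given. I'll go to the brush now.

Emit:
carry_out(steps=[[-34,-8.5,0,0,100],[-34,-8.5,0,0,100],[-34,-8.5,0,0,100],[-34,-8.5,0,0,100],[-34,-8.5,0,0,100],[-34,-8.5,0,0,100],[-34,-8.5,0,0,100],[-34,-8.5,0,0,100],[-34,-8.5,0,0,100],[-34,-8,0,0,100]])

```text
clock: 0.93
tool_pos: [0.4646, -0.3414, 0.3035]
ee_rot: [0.707, 0.707, 0.0, -0.0]
force: [-0.0, -0.1, 0.1]
grip_width: 0.997
gripper_force: 0.0
```

Emit:
carry_out(steps=[[0,0,12,-7.1,100],[0,0,12,-7.1,100],[0,0,12,-7.1,100],[0,0,12,-7.1,100],[0,0,12,-7.1,100],[0,0,12,-7.1,100],[0,0,12,-7.1,100],[0,0,12,-7.1,100],[0,0,12,-7.1,100],[0,0,12,-7.1,100]])

```text
clock: 1.77
tool_pos: [0.4653, -0.3397, 0.1829]
ee_rot: [0.162, 0.987, 0.0, -0.0]
force: [-0.7, 0.3, 0.1]
grip_width: 1.001
gripper_force: 0.0
```

```bash
cat >> h.py <<'E'
from scipy.spatial.transform import Rotation as Ro
def to_tool(target,yaw=None):
    o=r.get_obs(); R=Ro.from_quat(o['ee_rot']).as_matrix(); p=np.array(o['tool_pos'])
    print('t',round(o['clock'],2),'tcp',(p*1000).round(1),'yawY',round(np.degrees(np.arctan2(R[1,1],R[0,1])),2),'zaxis',R[:,2].round(3),'grip',round(o['grip_width'],3),round(o['gripper_force'],1),'F',np.round(o['force'],1),'j',np.round(o['joint_positions'],2))
    if target is not None: print('shift tool mm',((np.array(target)-p*1000)@R).round(1))
E
python3 - <<'E'
from h import *
to_tool([465,-341,131])
im,d=r.get_image('scene'); np.savez('scene2.npz',im=im,d=d)
im2,d2=r.get_image('side'); np.savez('side2.npz',im=im2,d=d2)
a=im[90:190,260:440];b=im2[110:210,130:310]
cv2.imwrite('pics/plates2.png',np.vstack([cv2.resize(x,None,fx=3,fy=3,interpolation=cv2.INTER_CUBIC) for x in(a,b)])[:,:,::-1])
E
```

```text
t 1.77 tcp [ 465.3 -339.7  182.9] yawY 71.35 zaxis [-0.001  0.001 -1.   ] grip 1.001 0.0 F [-0.7  0.3  0.1] j [-0.82  0.41  1.63 -0.    1.1  -2.07]
shift tool mm [-0.2 -1.3 51.9]
```

View pics/plates2.png

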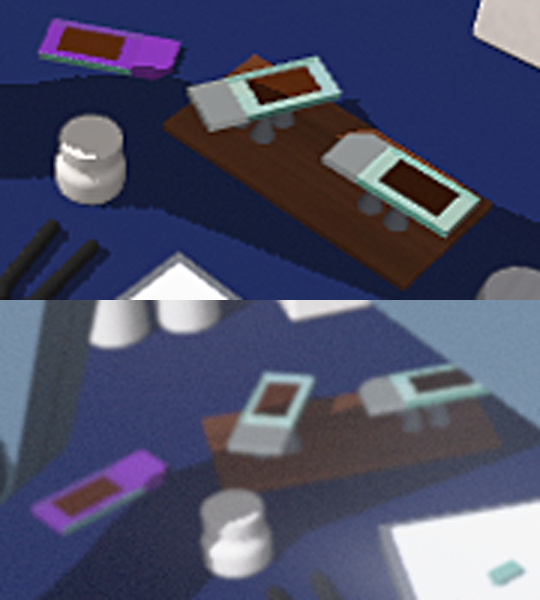

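The crop settles it. Plate A, scene (400,152), has the cut corner at crop (360,135). B's frosted end is square. Next, grip the brush.

Emit:
carry_out(steps=[[0,-1.2,18,0,100],[0,0,18,0,100],[0,0,16,0,100],[0,0,0,0,0],[0,0,0,0,0],[0,0,0,0,0],[0,0,0,0,0],[0,0,0,0,0]], newtons=80)

```text
clock: 2.53
tool_pos: [0.4656, -0.3416, 0.1332]
ee_rot: [0.165, 0.986, -0.001, 0.001]
force: [0.7, 0.9, 1.8]
grip_width: 0.299
gripper_force: 2.0
```

Run:
```python
from h import *
to_tool(None)
# plate A from scene2/side2
for n in('scene','side'):
    D=np.load(n+'2.npz'); im,d=D['im'],D['d'];c=cam(n);P=cloud(c,d)
    m=(abs(P[...,2]-.048)<.007); bx=np.zeros_like(m)
    if n=='scene': bx[125:175,360:430]=1
    else: bx[120:160,245:300]=1
    m&=bx; k,l,s,ce=cv2.connectedComponentsWithStats(m.astype(np.uint8)); m=l==1+np.argmax(s[1:,4])
    q=P[m]; print(n,len(q),q[:,2].mean(),cv2.minAreaRect((q[:,:2]*1000).astype(np.float32)))
    print('bbox',s[1:].tolist()); 
    hs=cv2.cvtColor(im,cv2.COLOR_RGB2HSV); w=m&(hs[...,1]<40); print(' frosted',np.median(P[w],0),w.sum())
```

```text
t 2.53 tcp [ 465.6 -341.6  133.2] yawY 70.96 zaxis [ 0.002 -0.002 -1.   ] grip 0.299 2.0 F [0.7 0.9 1.8] j [-0.83  0.47  1.68  0.    0.99 -2.06]
scene 795 0.046544976591948756 ((573.140869140625, 310.87762451171875), (55.70589065551758, 128.23104858398438), 85.77333068847656)
bbox [[360, 125, 1, 1, 1], [362, 125, 1, 1, 1], [367, 134, 53, 35, 795]]
 frosted [0.54371706 0.30653731 0.04655129] 376
side 426 0.04872055681513598 ((569.6804809570312, 312.2745361328125), (61.6831169128418, 121.1169204711914), 84.79467010498047)
bbox [[249, 131, 44, 17, 426]]
 frosted [0.55178949 0.30774711 0.04932606] 300
```

Emit:
carry_out(steps=[[0,0,0,0,0],[0,0,0,0,0],[0,0,0,0,0]])

```text
clock: 2.78
tool_pos: [0.4656, -0.3416, 0.1332]
ee_rot: [0.165, 0.986, -0.001, 0.001]
force: [-0.8, 0.4, 6.5]
grip_width: 0.25
gripper_force: 78.8
```

Emit:
carry_out(steps=[[0,0,-10,0,0],[0,0,-25,0,0],[0,0,-25,0,0],[0,0,-25,-5.85,0],[0,0,-15,-5.85,0],[0,0,0,0,0]])

```text
clock: 3.28
tool_pos: [0.4663, -0.3422, 0.2362]
ee_rot: [0.062, 0.998, -0.002, 0.003]
force: [-0.0, -0.9, -2.1]
grip_width: 0.245
gripper_force: 78.6
```

Run:
```python
from h import *
to_tool([543,86.7,233])
```

```text
t 3.28 tcp [ 466.3 -342.2  236.2] yawY 82.9 zaxis [ 0.005 -0.005 -1.   ] grip 0.245 78.6 F [-0.  -0.9 -2.1] j [-0.83  0.36  1.57  0.    1.21 -2.27]
shift tool mm [-23.1 435.1   1.3]
```

Emit:
carry_out(steps=[[-2,30,0,0,0],[-2,40,0,0,0],[-2,40,0,0,0],[-2,40,0,0,0],[-2,40,0,0,0],[-2,40,0,0,0],[-2,40,0,0,0],[-2,40,0,0,0],[-2,40,0,0,0],[-2,40,0,0,0]])

```text
clock: 4.12
tool_pos: [0.5337, 0.0452, 0.2307]
ee_rot: [0.066, 0.998, 0.0, -0.001]
force: [0.6, -1.5, -1.5]
grip_width: 0.247
gripper_force: 78.7
```

Emit:
carry_out(steps=[[-2,30,0,0,0],[0,15,0,0,0],[0,0,25,0,0],[0,0,20,0,0],[0,0,0,0,0],[0,0,0,0,0]])

```text
clock: 4.62
tool_pos: [0.5407, 0.0877, 0.1851]
ee_rot: [0.065, 0.998, -0.0, -0.003]
force: [0.9, -0.2, -2.0]
grip_width: 0.247
gripper_force: 78.9
```

Run:
```python
from h import *
to_tool([543,86.7,159])
P=[]
for n in('scene','side'):
    im,d=r.get_image(n)
    P.append(cv2.resize(im[150:300,200:400] if n=='scene' else im[120:270,200:400],None,fx=3,fy=2.9 if 0 else 2))
    pts=cloud(cam(n),d); hs=cv2.cvtColor(im,cv2.COLOR_RGB2HSV)
    m=(hs[...,0]>3)&(hs[...,0]<20)&(hs[...,1]>120)&(np.hypot(pts[...,0]-.543,pts[...,1]-.087)<.11)&(pts[...,2]>.05)
    q=pts[m]; print(n,len(q),np.percentile(q[:,2],[2,50,98]),cv2.minAreaRect((q[:,:2]*1000).astype(np.float32)))
cv2.imwrite('pics/b.png',np.vstack(P)[:,:,::-1])
```

```text
t 4.62 tcp [540.7  87.7 185.1] yawY 82.59 zaxis [-0.005  0.    -1.   ] grip 0.247 78.9 F [ 0.9 -0.2 -2. ] j [-0.04  0.37  1.7  -0.    1.08 -1.48]
shift tool mm [-2.5 -0.7 26.1]
scene 1079 [0.05958065 0.10354629 0.16391189] ((542.4227905273438, 80.83656311035156), (141.6094512939453, 95.12841796875), 24.364151000976562)
side 56 [0.10383125 0.10743394 0.14877949] ((538.8646240234375, 70.88362121582031), (29.881956100463867, 135.84671020507812), 69.71764373779297)
```

View pics/b.png

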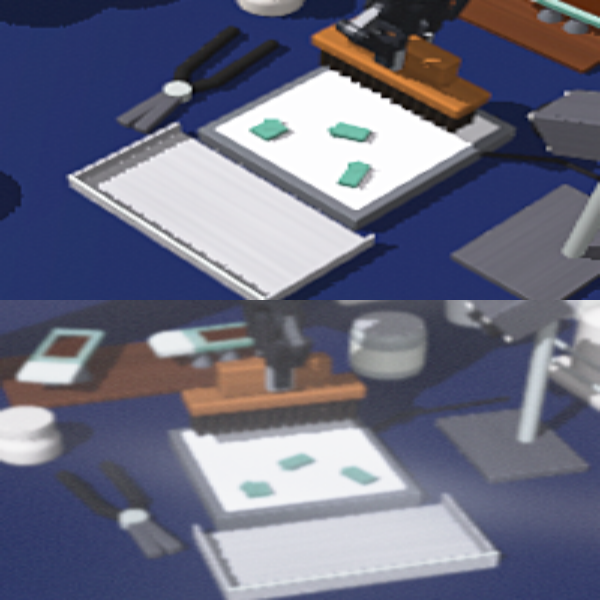

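The brush is level, with block top at about 0.105 m, and stands behind all three offcuts at crop (270,128), (350,132) and (354,174). Its length covers all of them, so I lower it and sweep.

Emit:
carry_out(steps=[[-2.5,0,13,0,0],[0,0,12,0,0],[0,0,0,0,0],[0,-8,0,0,0],[0,-10,0,0,0],[0,-10,0,0,0],[0,-10,0,0,0],[0,-10,0,0,0],[0,-10,0,0,0],[0,-10,0,0,0]])

```text
clock: 5.55
tool_pos: [0.5359, 0.0185, 0.1622]
ee_rot: [0.064, 0.998, -0.0, 0.0]
force: [-1.3, 0.3, -1.0]
grip_width: 0.247
gripper_force: 78.8
```

Emit:
carry_out(steps=[[0,-10,0,0,0],[0,-10,0,0,0],[0,-10,0,0,0],[0,-10,0,0,0],[0,-10,0,0,0],[0,-10,0,0,0],[0,-10,0,0,0],[0,-8,0,0,0],[0,0,0,0,0],[0,0,0,0,0]])

```text
clock: 6.38
tool_pos: [0.5261, -0.0581, 0.1619]
ee_rot: [0.064, 0.998, 0.0, -0.0]
force: [-0.7, -0.4, -2.0]
grip_width: 0.249
gripper_force: 79.0
```

Run:
```python
from h import *
to_tool([538-.127*105,47-.992*105,158])
P=[]
for n in('scene','side'):
    im,d=r.get_image(n)
    P.append(cv2.resize(im[150:300,200:400] if n=='scene' else im[120:270,200:400],None,fx=3,fy=2))
cv2.imwrite('pics/c.png',np.vstack(P)[:,:,::-1])
```

```text
t 6.38 tcp [526.1 -58.1 161.9] yawY 82.63 zaxis [-0.  0. -1.] grip 0.249 79.0 F [-0.7 -0.4 -2. ] j [-0.32  0.36  1.77  0.    1.01 -1.76]
shift tool mm [1.5 0.7 3.9]
```

View pics/c.png

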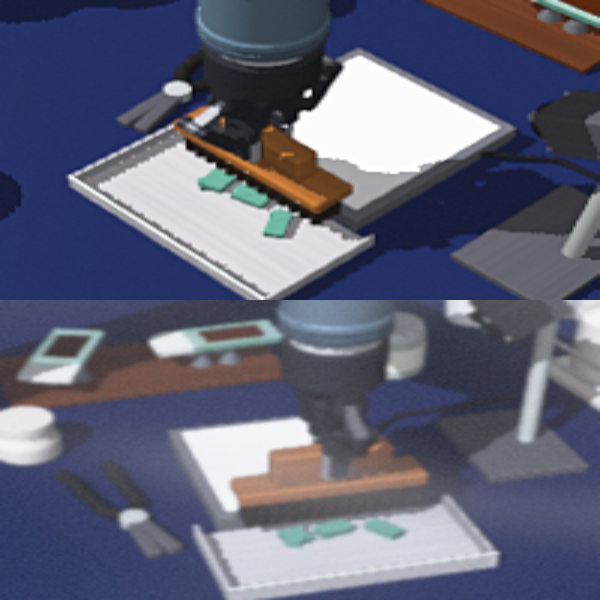

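All three offcuts lie in the pan, at crop (215,180), (250,195) and (278,222), in front of the bristles. Next, lift the brush and carry it back to where it stood.

Emit:
carry_out(steps=[[0,0,-25,0,0],[0,0,-30,0,0],[3,-36,0,0,0],[3,-36,0,0,0],[3,-36,0,0,0],[3,-36,0,0,0],[3,-36,0,0,0],[3,-36,0,0,0],[3,-36,0,0,0],[3,-36,0,0,0]])

```text
clock: 7.32
tool_pos: [0.4654, -0.3412, 0.2169]
ee_rot: [0.063, 0.998, 0.0, 0.0]
force: [0.4, -0.8, -2.1]
grip_width: 0.251
gripper_force: 79.0
```

Emit:
carry_out(steps=[[0,0,20,5.85,0],[0,0,30,5.85,0],[0,0,0,0,0],[0,0,0,0,0]])

```text
clock: 7.65
tool_pos: [0.465, -0.3388, 0.1654]
ee_rot: [0.163, 0.987, 0.002, -0.002]
force: [-0.4, -0.1, -1.6]
grip_width: 0.246
gripper_force: 79.0
```

Run:
```python
from h import *
to_tool([465,-341.5,133.2])
P=[]
for n in('scene','side'):
    c=cam(n);im,d=r.get_image(n);p=cloud(c,d); hs=cv2.cvtColor(im,cv2.COLOR_RGB2HSV)
    g=(hs[...,0]>60)&(hs[...,0]<100)&(hs[...,1]>60)&(np.hypot(p[...,0]-.519,p[...,1]+.099)<.13)
    k,l,s,ce=cv2.connectedComponentsWithStats(g.astype(np.uint8))
    for i in range(1,k):
        if s[i,4]>25:
            q=np.median(p[l==i],0)*1000; e=q[:2]-[538,47]
            print(n,q.round(),'pan frame',round(e@[.992,-.127],1),round(e@[.127,.992]+147,1))
```

```text
t 7.65 tcp [ 465.  -338.8  165.4] yawY 71.2 zaxis [-0.003  0.004 -1.   ] grip 0.246 79.0 F [-0.4 -0.1 -1.6] j [-0.82  0.43  1.65  0.    1.07 -2.07]
shift tool mm [-1.  -2.7 32.2]
scene [493. -71.  10.] pan frame -29.3 24.4
scene [526. -69.   9.] pan frame 2.5 30.2
scene [564. -85.  10.] pan frame 42.3 19.1
side [522. -71.  10.] pan frame -0.4 28.0
side [490. -73.  11.] pan frame -32.4 22.3
```

All the offcuts are well inside the pan, at z about 10 mm. Now I set the brush down and let go.

Emit:
carry_out(steps=[[0,-2.5,15,0,0],[0,0,12,0,0],[0,0,4.5,0,0],[0,0,0,0,0]])

```text
clock: 8.08
tool_pos: [0.4653, -0.342, 0.1358]
ee_rot: [0.164, 0.986, 0.0, 0.0]
force: [0.3, 0.1, -2.3]
grip_width: 0.245
gripper_force: 79.1
```

Emit:
carry_out(steps=[[0,0,0,0,100],[0,0,0,0,100],[0,0,0,0,100],[0,0,0,0,100],[0,0,0,0,100],[0,0,0,0,100],[0,0,0,0,100],[0,0,-20,0,100],[0,0,-40,0,100],[0,0,-40,0,100]])

```text
clock: 8.92
tool_pos: [0.464, -0.3417, 0.2348]
ee_rot: [0.165, 0.986, 0.002, -0.002]
force: [1.7, -1.0, 0.8]
grip_width: 1.0
gripper_force: 0.0
```

Run:
```python
from h import *
to_tool(None)
P=[]
for n in('scene','side'):
    c=cam(n);im,d=r.get_image(n);p=cloud(c,d); hs=cv2.cvtColor(im,cv2.COLOR_RGB2HSV)
    m=(hs[...,0]>3)&(hs[...,0]<20)&(hs[...,1]>120)&(np.hypot(p[...,0]-.465,p[...,1]+.341)<.12)
    q=p[m]; print(n,np.percentile(q[:,2],[2,50,98]),cv2.minAreaRect((q[:,:2]*1000).astype(np.float32)))
    np.savez(n+'3.npz',im=im,d=d)
    P.append(im[:300,130:530])
cv2.imwrite('pics/d.png',np.hstack(P)[:,:,::-1])
```

```text
t 8.92 tcp [ 464.  -341.7  234.8] yawY 70.99 zaxis [-0.003  0.004 -1.   ] grip 1.0 0.0 F [ 1.7 -1.   0.8] j [-0.83  0.36  1.57 -0.    1.22 -2.07]
scene [0.0447065  0.0541053  0.09551062] ((465.2168273925781, -343.6451110839844), (37.33502197265625, 150.70689392089844), 71.01927185058594)
side [0.0405667  0.05776557 0.09538731] ((463.0298156738281, -345.1346740722656), (38.26813507080078, 146.84312438964844), 71.83592224121094)
```

View pics/d.png

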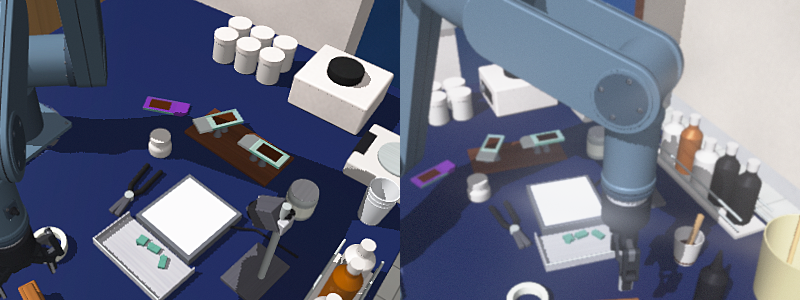

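The offcuts are in the pan, the brush is standing upright, and the gripper is free. Next I measure plate A precisely and check clearance to B.

Run:
```python
from h import *
for n in('scene','side'):
    D=np.load(n+'3.npz'); im,d=D['im'],D['d'];c=cam(n);P=cloud(c,d);hs=cv2.cvtColor(im,cv2.COLOR_RGB2HSV)
    m=(abs(P[...,2]-.048)<.005)&(P[...,1]>.17)&(P[...,1]<.45)&(P[...,0]>.3)&(P[...,0]<.68)
    k,l,s,ce=cv2.connectedComponentsWithStats(m.astype(np.uint8),connectivity=4)
    for i in range(1,k):
        if s[i,4]<200: continue
        mm=l==i; cn=max(cv2.findContours(mm.astype(np.uint8),0,1)[0],key=cv2.contourArea)
        q=onplane(c,cn[:,0],.048)[:,:2]*1000
        rc=cv2.minAreaRect(q.astype(np.float32)); w=mm&(hs[...,1]<70)
        print(n,ce[i].round(),s[i,4],[np.round(v,1) for v in rc],'box',cv2.boxPoints(rc).round().tolist(),'frosted',(onplane(c,np.argwhere(w)[:,::-1],.048).mean(0)*1000).round(),w.sum())
```

```text
scene [348. 120.] 660 [array([426.3, 323.4]), array([126.8,  55.6]), np.float64(58.9)] box [[370.0, 283.0], [417.0, 255.0], [483.0, 363.0], [435.0, 392.0]] frosted [421. 316.  48.] 450
scene [394. 150.] 764 [array([573.5, 308.1]), array([ 55.9, 127.1]), np.float64(86.5)] box [[508.0, 284.0], [635.0, 276.0], [639.0, 332.0], [512.0, 340.0]] frosted [568. 309.  48.] 504
side [271. 138.] 461 [array([571.9, 310.2]), array([ 61.5, 127.1]), np.float64(87.2)] box [[507.0, 282.0], [634.0, 276.0], [637.0, 338.0], [510.0, 344.0]] frosted [572. 310.  48.] 460
side [220. 147.] 474 [array([422.9, 324.6]), array([136.3,  53.8]), np.float64(58.5)] box [[364.0, 281.0], [410.0, 252.0], [481.0, 369.0], [436.0, 397.0]] frosted [421. 320.  48.] 427
```

A's centre is (572.5, 309.5), with its frosted end toward about 176.5° (robot side). B's nearest corner is at x = 483, so it's clear. I'll move above A and check with the wrist camera.

Emit:
carry_out(steps=[[0,0,0,-5.2,100],[0,0,0,-5.2,100],[0,0,0,-5.1,100],[0,0,0,0,100],[-4,25,0,0,100],[-4,38,0,0,100],[-4,38,0,0,100],[-4,38,0,0,100],[-4,38,0,0,100],[-4,38,0,0,100]])

```text
clock: 9.85
tool_pos: [0.5019, -0.1278, 0.2352]
ee_rot: [0.032, 0.999, 0.0, -0.0]
force: [2.1, -0.3, 0.1]
grip_width: 1.002
gripper_force: 0.0
```

Emit:
carry_out(steps=[[-4,38,0,0,100],[-4,38,0,0,100],[-4,38,0,0,100],[-4,38,0,0,100],[-4,38,0,0,100],[-4,38,0,0,100],[-4,38,0,0,100],[-4,38,0,0,100],[-4,38,0,0,100],[-4,38,0,0,100]])

```text
clock: 10.68
tool_pos: [0.5651, 0.2494, 0.2351]
ee_rot: [0.032, 0.999, -0.0, -0.0]
force: [0.8, -0.5, 0.0]
grip_width: 0.999
gripper_force: 0.0
```

Emit:
carry_out(steps=[[-4,38,0,0,100],[0,20,0,0,100],[0,0,20,0,100],[0,0,0,0,100],[0,0,0,0,100]])

```text
clock: 11.1
tool_pos: [0.5716, 0.3049, 0.2137]
ee_rot: [0.031, 1.0, -0.001, -0.002]
force: [-0.3, -0.8, 0.2]
grip_width: 1.001
gripper_force: 0.0
```

Run:
```python
from h import *
to_tool([572.5,309.5,98])
c=cam('wrist'); im,d=r.get_image('wrist'); P=cloud(c,d)
cv2.imwrite('pics/w.png',im[:,:,::-1])
m=(abs(P[...,2]-.048)<.006)
k,l,s,ce=cv2.connectedComponentsWithStats(m.astype(np.uint8),connectivity=4)
for i in range(1,k):
    if s[i,4]<1500: continue
    cn=max(cv2.findContours((l==i).astype(np.uint8),0,1)[0],key=cv2.contourArea)
    q=onplane(c,cn[:,0],.048)[:,:2]*1000; print(s[i],[np.round(v,1) for v in cv2.minAreaRect(q.astype(np.float32))])
```

```text
t 11.1 tcp [571.6 304.9 213.7] yawY 86.43 zaxis [-0.004 -0.002 -1.   ] grip 1.001 0.0 F [-0.3 -0.8  0.2] j [ 0.32  0.5   1.4  -0.    1.24 -1.19]
shift tool mm [ -1.    4.9 115.7]
[ 216    0  185   84 7959] [array([429.2, 332.5]), array([109.1,  51.5]), np.float64(58.6)]
[ 255  134   68  152 9607] [array([572.4, 311.1]), array([ 50.7, 125.3]), np.float64(86.1)]
```

View pics/w.png

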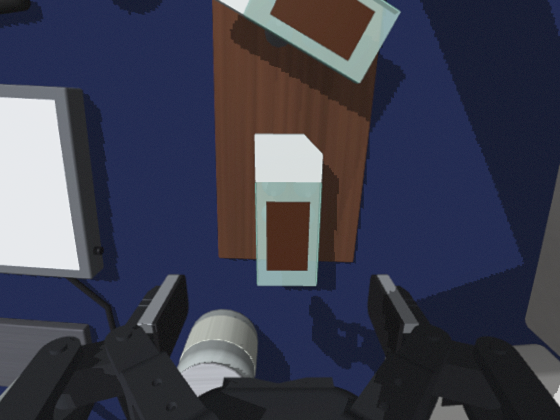

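The wrist view shows the cut corner at pixel (312,142). The rectangle fits at 50.7 × 125.3 mm, centre (572.4, 311.1), yaw 86.1°. Now descend and grip.

Emit:
carry_out(steps=[[-0.4,6,20,0.4,100],[0,0,30,0,100],[0,0,30,0,100],[0,0,20,0,100],[0,0,14,0,100],[0,0,0,0,100],[0,0,0,0,100]])

```text
clock: 11.73
tool_pos: [0.5738, 0.3101, 0.1017]
ee_rot: [0.035, 0.999, -0.0, -0.0]
force: [0.7, -0.0, 1.0]
grip_width: 1.003
gripper_force: 0.0
```

Run:
```python
from h import *
to_tool([572.4,311.1,98])
```

```text
t 11.73 tcp [573.8 310.1 101.7] yawY 85.98 zaxis [-0.001 -0.    -1.   ] grip 1.003 0.0 F [ 0.7 -0.   1. ] j [ 0.32  0.62  1.5  -0.    1.02 -1.18]
shift tool mm [1.4 0.9 3.7]
```

Emit:
carry_out(steps=[[1.2,1,3,0,100],[0,0,0,0,80],[0,0,0,0,62],[0,0,0,0,40],[0,0,0,0,0],[0,0,0,0,0],[0,0,0,0,0],[0,0,0,0,0],[0,0,0,0,0]], newtons=50)

```text
clock: 12.48
tool_pos: [0.5728, 0.3123, 0.0998]
ee_rot: [0.034, 0.999, 0.0, 0.001]
force: [-1.3, -1.3, 5.5]
grip_width: 0.57
gripper_force: 51.2
```

Emit:
carry_out(steps=[[0,0,-5,0,0],[0,0,-10,0,0],[0,0,-20,0,0],[0,0,-20,0,0],[0,0,-20,0,0],[0,0,-20,0,0],[0,0,0,0,0]])

```text
clock: 13.07
tool_pos: [0.5743, 0.313, 0.1988]
ee_rot: [0.034, 0.999, 0.002, 0.004]
force: [0.9, 0.3, -0.1]
grip_width: 0.572
gripper_force: 52.0
```

```bash
cat >> h.py <<'E'
def plate(P):
    # points of the held plate's top, near the TCP, in a wrist cloud -> centre, fit
    o=r.get_obs(); t=np.array(o['tool_pos']); zz=t[2]-.054
    m=(abs(P[...,2]-zz)<.022)&(np.hypot(P[...,0]-t[0],P[...,1]-t[1])<.12)
    k,l,s,ce=cv2.connectedComponentsWithStats(m.astype(np.uint8),connectivity=4); i=1+np.argmax(s[1:,4]); q=P[l==i]
    A=np.c_[q[:,:2]-t[:2],np.ones(len(q))]; co=np.linalg.lstsq(A,q[:,2],rcond=None)[0]
    res=q[:,2]-A@co; q=q[abs(res)<.004]; A=np.c_[q[:,:2]-t[:2],np.ones(len(q))]; co=np.linalg.lstsq(A,q[:,2],rcond=None)[0]
    print(s[i],'slopes deg',np.degrees(co[:2]).round(1),'z at tcp xy',(co[2]*1000).round(1),[np.round(v,1) for v in cv2.minAreaRect((q[:,:2]*1000).astype(np.float32))])
E
python3 - <<'E'
from h import *
to_tool([572.4,311.1,250])
c=cam('wrist'); im,d=r.get_image('wrist'); plate(cloud(c,d)); cv2.imwrite('pics/w2.png',im[:,:,::-1])
E
```

```text
t 13.07 tcp [574.3 313.  198.8] yawY 86.11 zaxis [ 0.008  0.003 -1.   ] grip 0.572 52.0 F [ 0.9  0.3 -0.1] j [ 0.33  0.52  1.41  0.    1.2  -1.17]
shift tool mm [  1.4  -1.8 -51.2]
[  183   157   191   226 27565] slopes deg [0.6 0.1] z at tcp xy 147.2 [array([567.8, 312.6]), array([ 74.4, 113.5]), np.float64(72.9)]
```

View pics/w2.png

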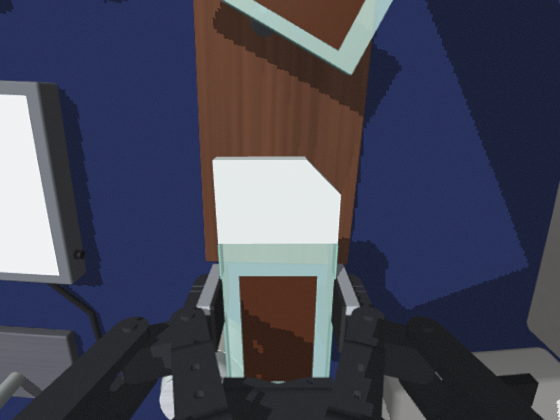

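The plate is held level (tilt under 1°) by its clear middle, with the frosted end free. I turn it round by 183° in place, then carry it over.

Emit:
carry_out(steps=[[0,0,-5,3,0],[0,0,-5,6,0],[0,0,-5,7,0],[0,0,0,7,0],[0,0,0,7,0],[0,0,0,7,0],[0,0,0,7,0],[0,0,0,7,0],[0,0,0,7,0],[0,0,0,7,0]])

```text
clock: 13.95
tool_pos: [0.5716, 0.3119, 0.2067]
ee_rot: [0.568, 0.823, -0.001, -0.001]
force: [0.2, 1.0, -0.6]
grip_width: 0.572
gripper_force: 51.9
```

Emit:
carry_out(steps=[[0,0,0,7,0],[0,0,0,7,0],[0,0,0,7,0],[0,0,0,7,0],[0,0,0,7,0],[0,0,0,7,0],[0,0,0,7,0],[0,0,0,7,0],[0,0,0,7,0],[0,0,0,7,0]])

```text
clock: 14.78
tool_pos: [0.5716, 0.3119, 0.2067]
ee_rot: [0.937, 0.348, -0.001, -0.0]
force: [0.6, -0.6, -0.1]
grip_width: 0.569
gripper_force: 51.9
```

Emit:
carry_out(steps=[[0,0,0,7,0],[0,0,0,7,0],[0,0,0,7,0],[0,0,0,7,0],[0,0,0,7,0],[0,0,0,7,0],[0,0,0,6.4,0],[0,0,0,0,0],[0,0,0,0,0]])

```text
clock: 15.53
tool_pos: [0.5718, 0.3119, 0.2072]
ee_rot: [0.998, -0.062, -0.001, 0.0]
force: [0.1, 0.0, -1.5]
grip_width: 0.568
gripper_force: 51.9
```

Run:
```python
from h import *
to_tool([493.4,52.7,150])
```

```text
t 15.53 tcp [571.8 311.9 207.2] yawY -97.11 zaxis [-0.002 -0.001 -1.   ] grip 0.568 51.9 F [ 0.1  0.  -1.5] j [ 0.33  0.51  1.4  -0.    1.23  2.02]
shift tool mm [-45.6 266.9  57.5]
```

Emit:
carry_out(steps=[[-2,12,0,0,0],[-4.5,27,0,0,0],[-4.5,27,0,0,0],[-4.5,27,0,0,0],[-4.5,27,0,0,0],[-4.5,27,0,0,0],[-4.5,27,0,0,0],[-4.5,27,0,0,0],[-4.5,27,0,0,0],[-4.5,27,0,0,0]])

```text
clock: 16.37
tool_pos: [0.4964, 0.0629, 0.2083]
ee_rot: [0.998, -0.062, -0.0, 0.0]
force: [0.1, -0.4, 0.0]
grip_width: 0.575
gripper_force: 52.0
```

Emit:
carry_out(steps=[[-3,12,10,0,0],[0,0,20,0,0],[0,0,18,0,0],[0,0,8,0,0],[0,0,0,0,0],[0,0,0,0,0],[0,0,0,0,0]])

```text
clock: 16.95
tool_pos: [0.4938, 0.0531, 0.1532]
ee_rot: [0.998, -0.063, 0.001, 0.0]
force: [0.3, -0.4, -1.5]
grip_width: 0.57
gripper_force: 52.0
```

Run:
```python
from h import *
to_tool([493.4,52.7,150])
c=cam('wrist'); im,d=r.get_image('wrist');P=cloud(c,d); hs=cv2.cvtColor(im,cv2.COLOR_RGB2HSV)
a=im
c2=cam('scene'); im2,d2=r.get_image('scene')
cv2.imwrite('pics/f.png',np.hstack([cv2.resize(a,(400,300)),cv2.resize(im2[150:300,200:400],(400,300))])[:,:,::-1])
m=(abs(P[...,2]-.098)<.008)&(hs[...,1]<40)
k,l,s,ce=cv2.connectedComponentsWithStats(m.astype(np.uint8),connectivity=4); i=1+np.argmax(s[1:,4]); q=P[l==i]
e=q[:,:2]*1000-[538,47]; st=np.c_[e@[.992,-.127],e@[.127,.992]]
print(s[i],'frost in pad frame',[np.round(v,1) for v in cv2.minAreaRect(st.astype(np.float32))],'z',np.percentile(q[:,2],[5,50,95]))
A=np.c_[st,np.ones(len(st))]; print('tilt deg',np.degrees(np.linalg.lstsq(A,q[:,2]*1000,rcond=None)[0][:2]).round(2))
```

```text
t 16.95 tcp [493.8  53.1 153.2] yawY -97.24 zaxis [ 0.001 -0.    -1.   ] grip 0.57 52.0 F [ 0.3 -0.4 -1.5] j [-0.12  0.32  1.86 -0.    0.96  1.58]
shift tool mm [-0.3  0.4  3.2]
[  212   157   153   220 15242] frost in pad frame [array([-32.5,  -8. ]), array([111.3,  59.5]), np.float64(7.8)] z [0.10044129 0.10162784 0.1026639 ]
tilt deg [-0.13  0.48]
```

View pics/f.png

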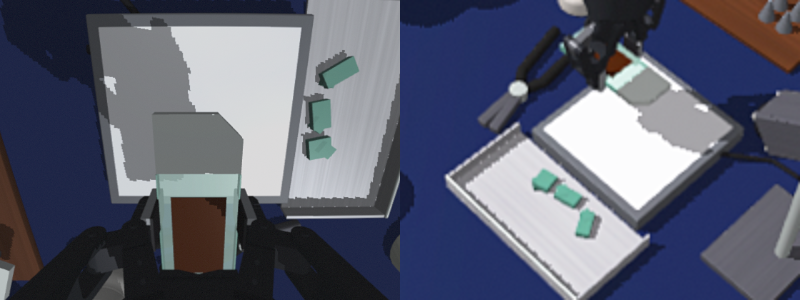

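The wrist view shows the frosted end at (197,142) over the lit pad with the cut corner ahead and right, and the offcuts still in the pan. One numeric check of the label against the pad outline before handing in.

Run:
```python
from h import *
c=cam('wrist'); s=np.array([560/400,420/300])
lab=onplane(c,np.array([[153,113],[216,113],[242,138],[240,175],[155,175]])*s,.102)[:,:2]*1000
pad=onplane(c,np.array([[88,15],[313,13],[287,203],[107,203]])*s,.024)[:,:2]*1000
for p in(lab,pad):
    e=p-[538,47]; print(np.c_[e@[.992,-.127],e@[.127,.992]].round().tolist())
```

```text
[[20.0, 24.0], [20.0, -10.0], [6.0, -25.0], [-17.0, -25.0], [-16.0, 25.0]]
[[84.0, 86.0], [85.0, -90.0], [-84.0, -90.0], [-84.0, 92.0]]
```

The label centre is at (2, 0) mm in the pad frame, about 74 mm above the pad and level, and the pad outline matches 170 × 180. Handing in.

```bash
python3 -c "
from h import *
print(r.job_done())"
```

```text
the job is handed in; nothing more can be done
None
```

I handed the job in; the judge's verdict was not shown. At my last checks, all three offcuts were in the pan, the brush stood on the bench, and the cut-corner plate was held level about 74 mm above the pad, frosted end over its centre and pointing at the reader.

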